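# Fit the portioning leaf over the jig's pin

### The job

Set up the cheese portioning jig: take the metal leaf with the wide hole by its wooden grip and slide it sideways off its ledge, kept low and level, until its hole sits over the steel pin in the bay, then let it drop so that it lies flat on the floor of the bay with the pin standing up through the hole. Leave the other leaf, whose hole is too small, where it is parked.

Things in the scene. Friction and masses are not known exactly. Their poses are not given: they have to be found in the camera images.
- wide_leaf_grip (a point): Grip point of the leaf to fit: steel plate 130 (x) x 80 (y) x 8 mm, 0.13 to 0.25 kg, with a wide 44 mm hole and, on top, an upright dark wooden grip block 46 (x) x 16 (y) x 42 mm high. Point: in the block's middle, 24 mm above the plate's upper face (32 above its underside), 36 mm to -x of the plate's middle. Pinch across the 16 mm (leaf's y). Lies flat on a ledge at first, z up.
- wide_leaf_hole (a point): Centre of the wide leaf's round 44 mm hole, at the plate's underside; 66 mm from the grip point along the leaf's +x. Axes are the leaf's: x from grip towards hole, z up. The leaf starts on the left or the right ledge, turned at most 6 degrees from the jig.
- narrow_leaf_grip (a point): Grip point of the other leaf, parked on the opposite ledge, to be left there: same plate, grip, axes and offsets, but its hole is only 10 mm wide and does not fit the pin.
- pin_top (a point): Top of the fixed steel pin, 18 mm in diameter, bevelled, 34 mm above the counter. Axes are the jig's: x away from the robot, y along the jig, z up (jig turned up to 17 degrees). The pin stands midway between the two ledges, on the floor of the bay, which lies 22 mm below the pin's top.
- jig_bay (a point): Middle of the bay's floor, 12 mm above the counter, 30 mm to -x of the pin's axis. The fixed wooden jig is 150 (x) x 300 (y) mm; the bay is 130 mm wide (y), open along x. At each side of it stands a ledge 84 mm wide (y), top 24 mm above the bay's floor (2 mm above the pin's top), its middle 107 mm along y from here. A leaf turned like the jig, hole over pin, drops clear of both ledges.

How it is judged:
At the end, for the whole second after the job is handed in: The wide-holed leaf lies flat in the bay (tilt under 0.08 rad, underside at least 17 mm below the pin's top) with the pin through its hole (hole centre within 18 mm of the pin's axis), released, and the other leaf is within 30 mm of where it was parked (horizontal distance between wide_leaf_hole and pin_top below 0.018 m and z of wide_leaf_hole in the frame of pin_top below -0.017 m and angle between wide_leaf_hole's own z axis and vertical below 0.08 rad and distance of narrow_leaf_grip from where it was at the start of the episode below 0.03 m); the robot touches nothing.
It fails at once if the wide-holed leaf is lifted high (underside more than 110 mm above the counter, about 75 mm above its ledge) (height (world z) of wide_leaf_hole above 0.11 m).
It fails at once if the other leaf is pushed or carried more than 30 mm from where it was parked (distance of narrow_leaf_grip from where it was at the start of the episode above 0.03 m).
It also fails if it takes over 32 s, if anything falls off the work surface, if the arm or the gripper's body presses on something with over 40 N, if the wrist force passes 120 N, or if a joint passes its speed limit or range.

### The arm

A 6-joint arm with a two-finger parallel gripper is mounted at the origin on a cart in front of the work surface, level with it; the furniture and walls round the work are solid. World frame = base frame: x ahead of the robot, y to its left, z up, the work surface at z = 0. Lengths are in m, angles in rad, forces in N, time in s.
With the tool pointing down it reaches from about 0.325 to 0.925 m from the base axis. Payload 3.1 kg.
Tool frame: the origin (TCP) lies midway between the tips of the shut fingers; the grasp point (between the pads) lies 19 mm behind it; x points along the fingers, y is the direction in which the jaws open and shut, and the axes are right-handed (so a half turn about x gives the same grasp; the last joint's range is limited). The gripper opens to 85 mm and grips with 20 to 120 N. Pads are 22 mm wide; open, the fingers measure 114 mm over their backs; the gripper's body (76 mm by 85 mm) begins 54 mm behind the grasp point. The pads swing forward as they close: fully open they stand 13 mm farther back than shut.
Start: joints at [1.17, 0.217, 1.613, -0, 1.311, -0.112], TCP at [0.178, 0.599, 0.199] pointing down, gripper open.
Joint ranges: [-2.75, 2.75], [-0.78, 2.1], [0.31, 2.55], [-1.13, 4.27], [0.13, 2.63], [-2.58, 2.58]. Speed limits (rad/s): [2.79, 2.79, 3.14, 3.14, 3.14, 3.14].

### API

Orientations are given as a unit quaternion [w, x, y, z].
In Python, from cell import * gives the robot as it stands. The module is installed in compiled form; this text tells all that it offers.
- The arm moves only by the tool arm_command, never from a script. Its argument "commands" is one flat list of numbers, 4 for each row, row after row: the shift along the tool's x, y, z in mm, then the turn about the tool's x in degrees. A call has exactly 10 rows; each row shifts and turns the pose as measured when the row begins, along the tool's axes as they then stand; what a row does not reach is not made up. A row lasts 1/12 s, in which the tool goes at most 41.7 mm and 7.16 degrees, less where a joint would pass 70% of its speed; a pose out of reach is approached as far as the arm can. A call is refused whole if a number of a shift passes 41.7 or a number of a turn 7.16, either way. A call with a gripper value outside its range is refused whole. "claw" is the finger opening in mm, from 0 to 85.4, set as the call begins (left out, the last holds). The fingers move at their own pace and stop on an object; "newtons" is the grip in N (left out, the last holds). Time passes only in rows, so rows that do not move let the fingers close, or fill a call up. It gives the time, the measured TCP pose, the force and the opening at its end, in the units of the state.
- state(): the state, without advancing time (a new reading comes with each control period).
- read_camera(name): name is "scene" or "top" or "wrist"; returns (picture, depth): 480x640x3 uint8, red, green, blue; 480x640 float32, m along the optical axis (not along the pixel's ray), 0 where there is no reading.
- camera_params(name): a dict with "intrinsics" (3x3 intrinsics, pixels), "distortion" ([k1, k2, p1, p2, k3] as OpenCV has them; the pictures are not rectified), "camera_from_world" (4x4, takes a point from world to camera coordinates). Camera axes: x right, y down, z forward; pixel columns grow to the right and rows downward; lengths in m; the calibration is good to about 2 mm. A picture is of the moment at which its call begins: read the wrist's pose just before it. camera_params takes no time and is no camera call; for the wrist camera it gives the pose at the moment of the call.
- hand_in(): hands the job in, once; it reports no verdict.
The state is a dict: "time_s": time; "joint_pos": joint angles; "dq": joint speeds; "joint_efforts": joint torques, N m; "tcp_pos": TCP position; "tcp_rot": TCP orientation; "force": force on the tool from outside, world axes, zero at the start; "moment": the same for the moment, N m; "grip_width": finger opening in m.
Only numpy, scipy, OpenCV 4.12 (cv2) and the standard library are available. Lean on these libraries where they do the work, as an engineer would, in place of code of your own. Each camera call takes 0.05 s, during which the arm holds its last target.

## Working session

There is one attempt and no reset: what is moved stays moved. The work goes in short steps, Python scripts to look and compute and a tool call to move; the robot and the scene stay as the last step left them, time stands still between calls to the robot, and variables do not carry over. Pictures are saved under pics/ and viewed, and the job is handed in when it is done.

Besides the shell and the picture viewer there is one more tool, called after "Request:" in YAML: its name, and indented under it one key for each argument. arm_command: Moves the arm, as the interface text tells. Its arguments: {"type":"object","properties":{"commands":{"type":"array","items":{"type":"number"}},"claw":{"type":"number"},"newtons":{"type":"number"}},"required":["commands"]}

```bash
mkdir -p pics; ls; cat > h.py <<'E'
from cell import *
import numpy as np, cv2
def snap(name,fn):
    s=state(); P=camera_params(name); img,d=read_camera(name)
    cv2.imwrite('pics/'+fn+'.png',img[:,:,::-1]); np.savez('pics/'+fn+'.npz',img=img,d=d,K=P['intrinsics'],D=np.array(P['distortion']),T=P['camera_from_world'])
    return img,d,P
def cloud(d,K,D,T):
    v,u=np.mgrid[0:480,0:640]
    p=cv2.undistortPoints(np.stack([u,v],-1).reshape(-1,1,2).astype(np.float64),np.array(K),np.array(D)).reshape(480,640,2)
    c=np.concatenate([p*d[...,None],d[...,None]],-1)
    R=T[:3,:3];t=T[:3,3]
    return (c-t)@R
def onplane(uv,K,D,T,z):
    p=cv2.undistortPoints(np.array(uv,float).reshape(-1,1,2),np.array(K),np.array(D)).reshape(-1,2)
    r=np.c_[p,np.ones(len(p))]@T[:3,:3]; o=-T[:3,:3].T@T[:3,3]
    return o+r*((z-o[2])/r[:,2])[:,None]
E
python3 - <<'E'
from h import *
s=state(); print(s)
for n in ["top","scene"]:
    img,d,P=snap(n,n+'0'); print(n,P['camera_from_world'].round(3).tolist(),P['intrinsics'])
E
```

```text
pics
{'time_s': 0.0, 'joint_pos': array([ 1.16979333e+00,  2.17740223e-01,  1.61493713e+00, -3.01216169e-05,
        1.31130430e+00, -1.12190725e-01]), 'dq': array([ 2.33154722e-03, -5.96514657e-04, -5.76005769e-05, -5.75507233e-05,
        5.58020115e-04,  9.43581891e-04]), 'joint_efforts': array([-6.91008790e-04, -3.96851850e+01, -3.03849077e+01, -1.62311667e-04,
        9.77533346e-03,  6.48970637e-07]), 'tcp_pos': array([0.17763966, 0.59829002, 0.19807545]), 'tcp_rot': array([ 0.69954238,  0.10093365,  0.69995119, -0.10257285]), 'force': array([-0.08022609,  0.2777235 ,  0.32592094]), 'moment': array([-0.0065366 , -0.00441889, -0.01002724]), 'grip_width': 0.08540793775161236}
top [[0.158, -0.987, 0.004, -0.09], [-0.963, -0.155, -0.219, 0.525], [0.217, 0.031, -0.976, 0.834], [0.0, 0.0, 0.0, 1.0]] [[496.44925071   0.         325.88309337]
 [  0.         496.44925071 241.96461411]
 [  0.           0.           1.        ]]
scene [[0.694, -0.72, -0.01, -0.368], [-0.448, -0.421, -0.789, 0.307], [0.564, 0.552, -0.614, 0.619], [0.0, 0.0, 0.0, 1.0]] [[489.11709519   0.         318.75253969]
 [  0.         489.11709519 242.08129167]
 [  0.           0.           1.        ]]
```

View pics/top0.png

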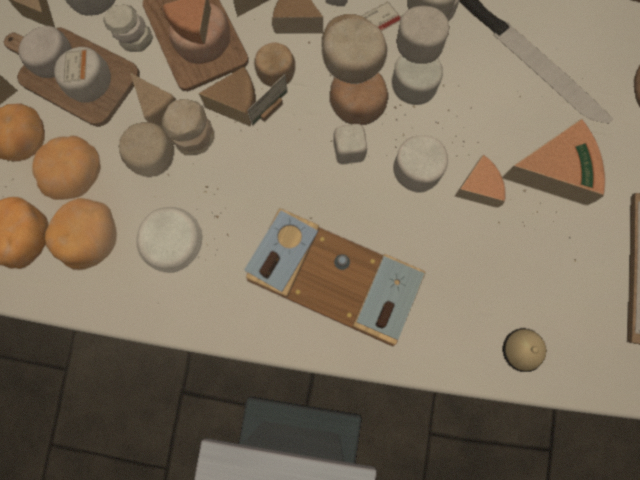

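View pics/scene0.png

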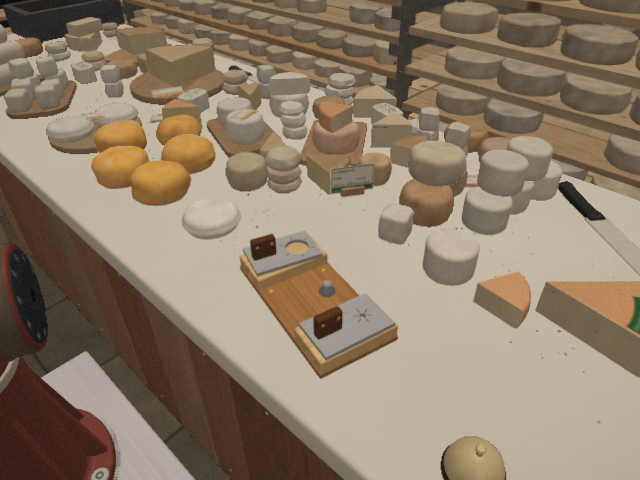

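The top view shows the wide leaf on the left ledge, with its hole at about (290,236) and grip at (269,264). The pin is at (342,262). The narrow leaf is on the right ledge, with its grip at about (385,315). Next I measure these.

```bash
cat > m.py <<'E'
from h import *
import sys
fn=sys.argv[1]
Z=np.load('pics/%s.npz'%fn); img,d,K,D,T=[Z[k] for k in ('img','d','K','D','T')]
W=cloud(d,K,D,T)
for n,(u,v) in dict(hole=(290,236),grip=(269,264),pin=(342,260),ngrip=(385,315),floor=(325,285),plateL=(285,265),plateR=(400,300),table=(230,330)).items():
    print(n,W[v,u].round(4),img[v,u])
hsv=cv2.cvtColor(img,cv2.COLOR_RGB2HSV)
E
python3 m.py top0
python3 - <<'E'
import cv2
i=cv2.imread('pics/top0.png')[195:355,235:435]
cv2.imwrite('pics/top0c.png',cv2.resize(i,None,fx=3.7,fy=3.7,interpolation=cv2.INTER_CUBIC))
E
```

```text
hole [0.5378 0.0625 0.0358] [159 130  90]
grip [0.4723 0.0847 0.0839] [70 49 38]
pin [ 0.509  -0.0393  0.0327] [123 128 127]
ngrip [ 0.4169 -0.1252  0.0852] [67 49 33]
floor [ 0.4613 -0.0154  0.0116] [113  81  51]
plateL [0.4818 0.0615 0.0416] [128 134 133]
plateR [ 0.4515 -0.1529  0.043 ] [123 128 119]
table [ 3.515e-01  1.457e-01 -2.000e-04] [165 153 132]
```

View pics/top0c.png

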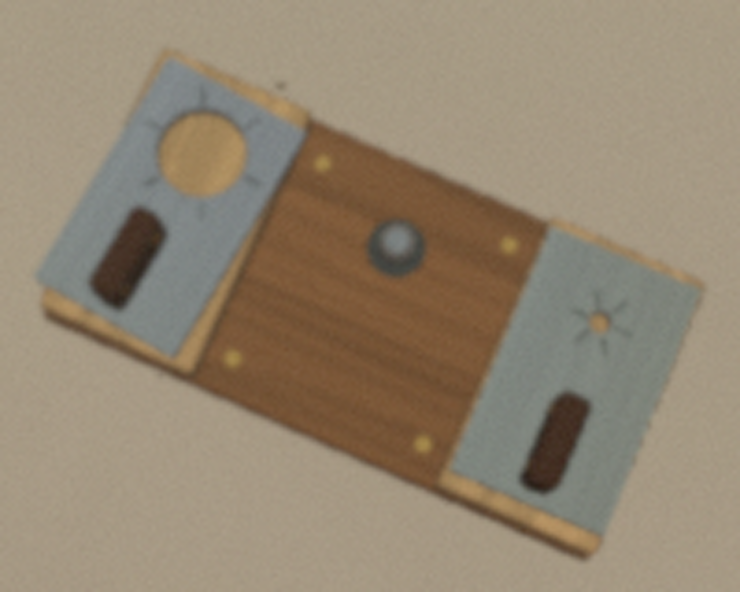

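```bash
cat > m2.py <<'E'
from h import *
import sys
Z=np.load('pics/%s.npz'%sys.argv[1]); img,d,K,D,T=[Z[k] for k in ('img','d','K','D','T')]
W=cloud(d,K,D,T); hsv=cv2.cvtColor(img,cv2.COLOR_RGB2HSV).astype(int)
roi=np.zeros((480,640),bool); roi[195:355,235:435]=1
def ang(e): return np.degrees(np.arctan2(e[1],e[0]))
def rect(mask,z,name):
    n,l,st,c=cv2.connectedComponentsWithStats(mask.astype(np.uint8))
    for k in np.argsort(-st[1:,4])[:2]+1:
        m=(l==k).astype(np.uint8)
        cs=cv2.findContours(m,cv2.RETR_EXTERNAL,cv2.CHAIN_APPROX_NONE)[0]
        cc=max(cs,key=len).reshape(-1,2)
        p=onplane(cc,K,D,T,z)[:,:2]
        (cx,cy),(w,h),a=cv2.minAreaRect((p*1000).astype(np.float32))
        if w<h: a-=90
        a=(a+90)%180-90
        print(name,'px',c[k].round(1),'area',st[k,4],'centre',round(cx,1),round(cy,1),'size',round(w,1),round(h,1),'long axis deg',round(a,2))
gray=roi&(hsv[...,1]<60)&(W[...,2]>0.036)&(W[...,2]<0.06)
rect(gray,0.044,'plate')
dark=roi&(hsv[...,2]<95)&(W[...,2]>0.07)
rect(dark,0.086,'griptop')
hole=np.zeros_like(roi); hole[215:258,270:312]=1
hole&=(hsv[...,1]>80)&(W[...,2]<0.040)&(hsv[...,2]>110)
rect(hole,0.040,'hole@.040')
pin=np.zeros_like(roi); pin[250:272,330:355]=1
pin&=(hsv[...,1]<60)&(W[...,2]>.028)
rect(pin,0.034,'pin')
jig=roi&(W[...,2]>0.006)
rect(jig,0.03,'jig')
br=roi&(hsv[...,1]>90)&(hsv[...,2]>125)&(W[...,2]<.016)&(W[...,2]>.008)
n,l,st,c=cv2.connectedComponentsWithStats(br.astype(np.uint8))
for k in range(1,n):
    if st[k,4]>6: print('brass',c[k].round(1),st[k,4],(onplane(c[k],K,D,T,.012)[0]*1000).round(1))
E
python3 m2.py top0; python3 - <<'E'
from h import *
Z=np.load('pics/top0.npz');img=Z['img']
for px in [(287,205.0)]: pass
hsv=cv2.cvtColor(img,cv2.COLOR_RGB2HSV)
print(hsv[260:264,280:290].tolist()[0],hsv[285,325],hsv[239,322],hsv[236,290],hsv[240,318:328].tolist())
E
```

```text
plate px [390.8 296. ] area 2917 centre 454.0 -135.1 size 80.3 130.1 long axis deg -14.34
plate px [280.5 251. ] area 2335 centre 508.3 74.1 size 81.7 130.4 long axis deg -20.33
griptop px [385. 314.] area 269 centre 418.6 -124.9 size 17.1 46.0 long axis deg -14.44
griptop px [268.6 263.2] area 238 centre 473.6 85.2 size 16.5 44.2 long axis deg -20.59
hole@.040 px [289.2 236.1] area 392 centre 535.7 63.7 size 39.7 40.6 long axis deg -80.86
hole@.040 px [303.4 220. ] area 68 centre 572.4 45.1 size 41.3 7.5 long axis deg 69.38
pin px [341.6 259.6] area 73 centre 509.6 -38.3 size 15.7 15.8 long axis deg -36.5
jig px [335.2 276.6] area 13206 centre 480.5 -27.4 size 307.1 151.0 long axis deg 74.95
jig px [272.5 322.5] area 2 centre 376.7 66.7 size 2.6 0.0 long axis deg 54.98
brass [322.9 237.7] 51 [549.8   2.9  12. ]
brass [322.  252.2] 93 [5.218e+02 1.000e-01 1.200e+01]
brass [340.3 269.7] 251 [494.2 -39.1  12. ]
brass [372.3 260.7] 29 [520.6 -96.   12. ]
brass [311.4 268.7] 71 [487.5  14.6  12. ]
brass [360.  268.6] 52 [502.1 -75.2  12. ]
brass [332.7 276.4] 117 [479.4 -27.   12. ]
brass [356.5 286.8] 12 [467.1 -73.7  12. ]
brass [347.  287.1] 7 [463.7 -56.4  12. ]
brass [297.4 291.1] 37 [441.8  33.4  12. ]
brass [363.  289.9] 7 [463.4 -86.5  12. ]
brass [348.7 314.7] 25 [413.9 -67.1  12. ]
[[77, 14, 124], [84, 10, 134], [85, 11, 137], [90, 13, 136], [90, 11, 135], [84, 9, 135], [90, 11, 134], [95, 11, 134], [94, 13, 133], [93, 17, 133]] [ 15 140 113] [ 20 135 159] [ 17 111 159] [[15, 133, 123], [15, 134, 129], [17, 135, 140], [19, 133, 151], [20, 135, 147], [19, 136, 141], [17, 134, 131], [15, 134, 124], [15, 136, 124], [14, 135, 125]]
```

```bash
cat > go.py <<'E'
# usage: go.py x y z(mm) yaw_of_leaf_x(deg): prints shift in tool axes mm and turn about tool x
from h import *
import sys
from scipy.spatial.transform import Rotation as Ro
s=state(); q=s['tcp_rot']; R=Ro.from_quat([q[1],q[2],q[3],q[0]]).as_matrix()
print('t',round(s['time_s'],2),'tcp',(s['tcp_pos']*1000).round(1),'R',R.round(3).tolist(),'J',s['joint_pos'].round(2),'w',round(s['grip_width']*1000,1),'F',s['force'].round(1))
tgt=np.array(list(map(float,sys.argv[1:4]))); dd=tgt-s['tcp_pos']*1000
yaw=np.degrees(np.arctan2(R[1,1],R[0,1])); want=float(sys.argv[4])+90
e=(want-yaw+90)%180-90
print('dworld',dd.round(1),'dtool now',(R.T@dd).round(1),'yaw',round(yaw,2),'turn tool x',round(-e,2))
Rn=R@Ro.from_euler('x',-e,degrees=True).as_matrix()
print('after turn, dtool',(Rn.T@dd).round(1))
E
python3 go.py 474 86 199 -20.5
python3 - <<'E'
from h import *
Z=np.load('pics/top0.npz');W=cloud(Z['d'],Z['K'],Z['D'],Z['T'])
m=(W[...,0]<.6)&(W[...,0]>.15)&(W[...,1]>0.15)&(Z['d']>0)
print(W[m][:,2].max())
for y in np.arange(.15,.6,.05):
  k=m&(W[...,1]>y)&(W[...,1]<y+.05)
  if k.any(): print(round(y,2),W[k][:,2].max().round(3))
E
```

```text
t 0.1 tcp [177.7 598.4 198.2] R [[-0.001, 0.285, 0.959], [-0.002, 0.959, -0.285], [-1.0, -0.002, -0.0]] J [ 1.17  0.22  1.61  0.    1.31 -0.11] w 85.4 F [-0.1  0.4  0.3]
dworld [ 296.3 -512.4    0.8] dtool now [  -0.  -406.8  430. ] yaw 73.45 turn tool x 3.95
after turn, dtool [  -0.  -376.2  457. ]
0.09533603132573516
0.15 0.005
0.2 0.043
0.25 0.044
0.3 0.044
0.35 0.091
0.4 0.095
0.45 0.095
0.5 0.092
0.55 0.091
```

Request:
arm_command:
  commands: [0,-24,28,4,0,-24,28,0,0,-24,28,0,0,-24,28,0,0,-24,28,0,0,-24,28,0,0,-24,28,0,0,-24,28,0,0,-24,28,0,0,-24,28,0]
  claw: 50
  newtons: 60

```text
time_s: 0.93
tcp_pos: [0.3574, 0.2669, 0.1916]
tcp_rot: [0.694, 0.12, 0.699, -0.125]
force: [0.8, -0.3, 0.6]
grip_width: 0.0501
```

```bash
python3 go.py 474 86 199 -20.5
```

```text
t 0.93 tcp [357.4 266.9 191.6] R [[-0.007, 0.341, 0.94], [-0.006, 0.94, -0.341], [-1.0, -0.008, -0.005]] J [ 0.49 -0.17  2.02 -0.    1.3  -0.74] w 50.1 F [ 0.8 -0.3  0.6]
dworld [ 116.6 -180.9    7.4] dtool now [  -7.2 -130.4  171.2] yaw 70.09 turn tool x 0.59
after turn, dtool [  -7.2 -128.6  172.5]
```

Request:
arm_command:
  commands: [-1,-20,27,0.5,-1,-20,27,0,-1,-20,27,0,-1,-20,27,0,-1,-20,27,0,0,-15,18,0,0,-6,8,0,0,0,0,0,0,0,0,0,0,0,0,0]

```text
time_s: 1.77
tcp_pos: [0.4682, 0.0819, 0.1933]
tcp_rot: [0.691, 0.126, 0.699, -0.132]
force: [-0.5, 0.6, 0.2]
grip_width: 0.0503
```

```bash
python3 go.py 474 86 49 -20.5; python3 -c "
from h import *
snap('wrist','w1');snap('top','top1')"
```

```text
t 1.77 tcp [468.2  81.9 193.3] R [[-0.012, 0.359, 0.933], [-0.007, 0.933, -0.359], [-1.0, -0.011, -0.009]] J [ 0.03 -0.09  1.95 -0.01  1.3  -1.17] w 50.3 F [-0.5  0.6  0.2]
dworld [   5.8    4.1 -144.3] dtool now [144.2   7.5   5.2] yaw 68.98 turn tool x -0.52
after turn, dtool [144.2   7.5   5.3]
```

View pics/w1.png

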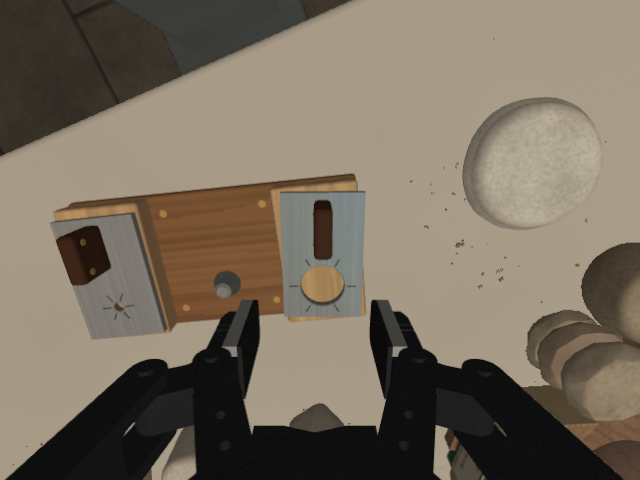

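The wrist view shows the grip at (323,230), the hole at (322,284) and the pin at (224,291). I'll check the measurements with this camera.

```bash
cat > m3.py <<'E'
from h import *
import sys
Z=np.load('pics/w1.npz'); img,d,K,D,T=[Z[k] for k in ('img','d','K','D','T')]
W=cloud(d,K,D,T); hsv=cv2.cvtColor(img,cv2.COLOR_RGB2HSV).astype(int)
def rect(box,cond,z,name):
    x0,y0,x1,y1=box; m=np.zeros((480,640),bool); m[y0:y1,x0:x1]=1; m&=cond
    n,l,st,c=cv2.connectedComponentsWithStats(m.astype(np.uint8)); k=np.argmax(st[1:,4])+1
    cc=max(cv2.findContours((l==k).astype(np.uint8),cv2.RETR_EXTERNAL,cv2.CHAIN_APPROX_NONE)[0],key=len).reshape(-1,2)
    p=onplane(cc,K,D,T,z)[:,:2]*1000
    (cx,cy),(w,h),a=cv2.minAreaRect(p.astype(np.float32))
    print(name,'px',c[k].round(1),'centre',round(cx,1),round(cy,1),'size',round(w,1),round(h,1),'a',round(a,1),'depth z',np.median(W[l==k][:,2]).round(4))
rect((270,180,380,325),(hsv[...,1]<60)&(W[...,2]>.038)&(W[...,2]<.06),.044,'plate')
rect((300,190,345,270),(hsv[...,2]<100)&(W[...,2]>.079),.086,'griptop')
rect((300,262,347,306),(hsv[...,1]>80)&(W[...,2]<.041),.040,'hole')
rect((205,265,245,305),(hsv[...,1]<60)&(W[...,2]>.031),.034,'pin')
E
python3 m3.py; python3 m2.py top1 | head -8
```

```text
plate px [322.3 250.8] centre 509.4 72.6 size 79.9 129.9 a 69.3 depth z 0.0438
griptop px [322.8 233.2] centre 474.8 85.9 size 15.2 45.5 a 68.9 depth z 0.0854
hole px [322.1 283.6] centre 537.5 61.8 size 42.9 39.1 a 69.3 depth z 0.0359
pin px [222.7 290.7] centre 510.5 -39.1 size 17.0 15.0 a 69.2 depth z 0.0333
plate px [390.8 296. ] area 2915 centre 454.1 -135.2 size 80.5 130.0 long axis deg -14.51
plate px [289.7 249.5] area 1203 centre 507.6 72.7 size 79.3 131.6 long axis deg -19.37
griptop px [259.1 269.5] area 3373 centre 455.1 80.0 size 81.4 286.1 long axis deg -0.94
griptop px [384.7 314.3] area 233 centre 418.0 -124.3 size 15.9 44.3 long axis deg -16.19
hole@.040 px [289.1 235.9] area 380 centre 536.7 63.9 size 37.8 40.6 long axis deg -80.86
hole@.040 px [303.3 219.9] area 64 centre 572.7 44.9 size 41.3 7.3 long axis deg 68.68
pin px [341.6 259.7] area 73 centre 509.6 -38.2 size 16.8 16.5 long axis deg 8.81
jig px [315.3 272.8] area 17177 centre 489.9 -19.8 size 297.0 349.7 long axis deg -78.76
```

Request:
arm_command:
  commands: [10,4,3,-0.3,25,4,3,0,25,0,0,0,25,0,0,0,20,0,0,0,10,0,0,0,5,0,0,0,0,0,0,0,0,0,0,0,0,0,0,0]

```text
time_s: 2.7
tcp_pos: [0.4756, 0.097, 0.0681]
tcp_rot: [0.695, 0.119, 0.698, -0.123]
force: [0.4, 1.5, -0.6]
grip_width: 0.0499
```

```bash
python3 go.py 475 86 49 -20.6
```

```text
t 2.7 tcp [475.6  97.   68.1] R [[-0.006, 0.338, 0.941], [-0.004, 0.941, -0.338], [-1.0, -0.006, -0.004]] J [ 0.06  0.08  2.03 -0.    1.03 -1.16] w 49.9 F [ 0.4  1.5 -0.6]
dworld [ -0.6 -11.  -19.1] dtool now [ 19.1 -10.5   3.2] yaw 70.25 turn tool x 0.85
after turn, dtool [ 19.1 -10.4   3.3]
```

Request:
arm_command:
  commands: [0,-6,2,0.8,4,-5,1,0,8,0,0,0,5,0,0,0,0,0,0,0,0,0,0,0,0,0,0,0,0,0,0,0,0,0,0,0,0,0,0,0]

```text
time_s: 3.53
tcp_pos: [0.4792, 0.0839, 0.0542]
tcp_rot: [0.697, 0.126, 0.694, -0.128]
force: [0.7, 0.1, -0.9]
grip_width: 0.05
```

```bash
python3 go.py 475 86 49 -20.6
```

```text
t 3.53 tcp [479.2  83.9  54.2] R [[0.004, 0.354, 0.935], [-0.004, 0.935, -0.354], [-1.0, -0.002, 0.005]] J [ 0.03  0.1   2.05 -0.    0.99 -1.17] w 50.0 F [ 0.7  0.1 -0.9]
dworld [-4.2  2.1 -5.2] dtool now [ 5.2  0.4 -4.7] yaw 69.29 turn tool x -0.11
after turn, dtool [ 5.2  0.5 -4.7]
```

Request:
arm_command:
  commands: [2,0,-3,0,2,0,-2,0,0,0,0,0,0,0,0,0,0,0,0,0,0,0,0,0,0,0,0,0,0,0,0,0,0,0,0,0,0,0,0,0]

```text
time_s: 4.37
tcp_pos: [0.4742, 0.0862, 0.05]
tcp_rot: [0.698, 0.126, 0.694, -0.128]
force: [0.2, 0.1, -0.1]
grip_width: 0.0502
```

```bash
python3 go.py 475 86 50 -20.6
```

```text
t 4.37 tcp [474.2  86.2  50. ] R [[0.005, 0.353, 0.936], [-0.004, 0.936, -0.353], [-1.0, -0.002, 0.006]] J [ 0.04  0.1   2.06 -0.    0.98 -1.17] w 50.2 F [ 0.2  0.1 -0.1]
dworld [ 0.8 -0.2 -0. ] dtool now [0.  0.1 0.8] yaw 69.33 turn tool x -0.07
after turn, dtool [0.  0.1 0.8]
```

Request:
arm_command:
  commands: [0,0,0,0,0,0,0,0,0,0,0,0,0,0,0,0,0,0,0,0,0,0,0,0,0,0,0,0,0,0,0,0,0,0,0,0,0,0,0,0]
  claw: 5
  newtons: 70

```text
time_s: 5.2
tcp_pos: [0.4744, 0.0861, 0.0504]
tcp_rot: [0.698, 0.126, 0.694, -0.128]
force: [-0.7, 0.5, 1.0]
grip_width: 0.0128
```

```bash
python3 go.py 446 -21 62 -15.3; python3 - <<'E'
from h import *
snap('top','top2')
E
python3 m2.py top2 | head -6
```

```text
t 5.2 tcp [474.4  86.1  50.4] R [[0.005, 0.353, 0.936], [-0.004, 0.936, -0.353], [-1.0, -0.002, 0.006]] J [ 0.04  0.1   2.06 -0.01  0.98 -1.17] w 12.8 F [-0.7  0.5  1. ]
dworld [ -28.4 -107.1   11.6] dtool now [ -11.3 -110.2   11.3] yaw 69.32 turn tool x -5.38
after turn, dtool [ -11.3 -110.8    0.9]
plate px [390.8 296. ] area 2917 centre 454.1 -135.3 size 80.8 130.0 long axis deg -14.43
plate px [300.  241.3] area 644 centre 528.2 50.1 size 51.1 77.9 long axis deg -18.33
griptop px [266.4 286.1] area 3024 centre 453.4 78.5 size 77.9 289.9 long axis deg -15.05
griptop px [246.8 244.4] area 990 centre 496.2 128.9 size 85.0 50.3 long axis deg 4.37
hole@.040 px [294.  236.7] area 188 centre 536.4 53.2 size 19.9 40.6 long axis deg -1.04
hole@.040 px [308.3 252.7] area 68 centre 514.1 26.4 size 22.4 14.6 long axis deg 9.14
```

Width reads 12.8 mm against a 16 mm block, so I'll check the grip.

```bash
python3 - <<'E'
from h import *
print(state()['grip_width'])
img,_,_=snap('wrist','w3'); print(state()['grip_width'],state()['time_s'])
E
```

```text
0.012749800945289465
0.012946530773790248 5.3
```

View pics/w3.png

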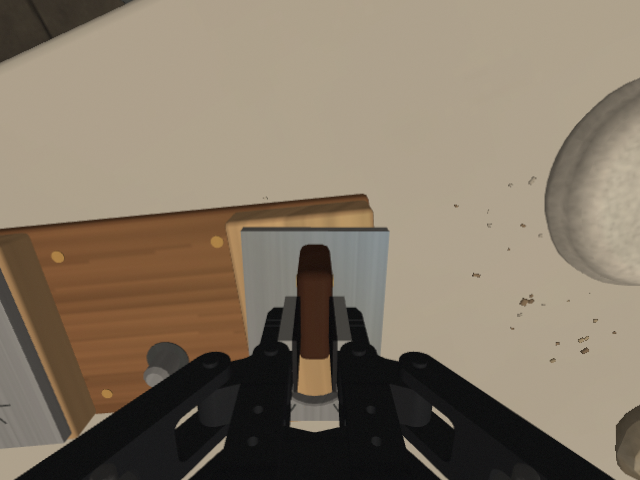

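The wrist view shows the block held centrally between the pads at (315,300), so the width reading is steady with a small offset. I'll lift it slightly and start turning it.

Request:
arm_command:
  commands: [-5,0,0,0,-5,0,0,0,-3,0,0,0,0,0,0,-2,0,0,0,-2,0,0,0,-1.4,0,0,0,0,0,0,0,0,0,0,0,0,0,0,0,0]

```text
time_s: 6.13
tcp_pos: [0.4717, 0.0862, 0.0638]
tcp_rot: [0.701, 0.092, 0.701, -0.094]
force: [0.2, -0.9, -2.4]
grip_width: 0.0126
```

```bash
python3 go.py 446 -21 62 -15.3; python3 - <<'E'
from h import *
snap('scene','sc4')
E
```

```text
t 6.13 tcp [471.7  86.2  63.8] R [[0.001, 0.261, 0.965], [-0.004, 0.965, -0.261], [-1.0, -0.004, 0.002]] J [ 0.04  0.07  2.05 -0.    1.01 -1.27] w 12.6 F [ 0.2 -0.9 -2.4]
dworld [ -25.7 -107.2   -1.8] dtool now [   2.2 -110.2    3.2] yaw 74.88 turn tool x 0.18
after turn, dtool [   2.2 -110.2    3.5]
```

View pics/sc4.png

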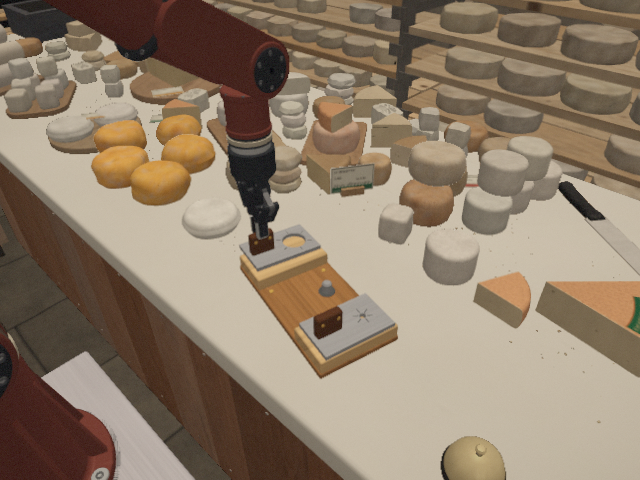

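The leaf is lifted level: the scene view shows it clear of the ledge at (280,245). Now I slide it.

Request:
arm_command:
  commands: [0,-8,0,0,0,-15,0,0,0,-18,1,0,0,-18,1,0,0,-15,1,0,0,-10,0,0,0,-8,0,0,0,-4,0,0,0,0,0,0,0,0,0,0]

```text
time_s: 7.02
tcp_pos: [0.4473, -0.0135, 0.0641]
tcp_rot: [0.701, 0.091, 0.701, -0.094]
force: [-0.7, 0.3, -1.7]
grip_width: 0.013
```

```bash
python3 go.py 446 -21 62 -15.3; python3 - <<'E'
from h import *
snap('top','top5');snap('wrist','w5')
E
python3 m2.py top5 | head -7
```

```text
t 7.02 tcp [447.3 -13.5  64.1] R [[0.0, 0.26, 0.966], [-0.005, 0.966, -0.26], [-1.0, -0.004, 0.001]] J [-0.18  0.    2.13 -0.01  1.01 -1.49] w 13.0 F [-0.7  0.3 -1.7]
dworld [-1.3 -7.5 -2.1] dtool now [ 2.2 -7.6  0.7] yaw 74.92 turn tool x 0.22
after turn, dtool [ 2.2 -7.6  0.7]
plate px [390.8 296.1] area 2910 centre 454.2 -135.1 size 80.3 130.0 long axis deg -14.31
plate px [321.8 301.7] area 335 centre 433.0 -7.2 size 80.4 27.1 long axis deg 75.91
griptop px [300.1 291.7] area 8868 centre 438.3 17.9 size 194.8 287.4 long axis deg -12.81
griptop px [384.9 314.1] area 259 centre 418.6 -125.0 size 16.8 45.9 long axis deg -15.26
pin px [352.4 265.6] area 32 centre 503.2 -60.1 size 4.6 25.3 long axis deg -9.72
jig px [320.8 283.8] area 19380 centre 439.6 -16.7 size 324.7 301.1 long axis deg 80.25
jig px [343.5 207.5] area 2 centre 609.6 -26.9 size 2.7 0.0 long axis deg -34.95
```

View pics/top5.png

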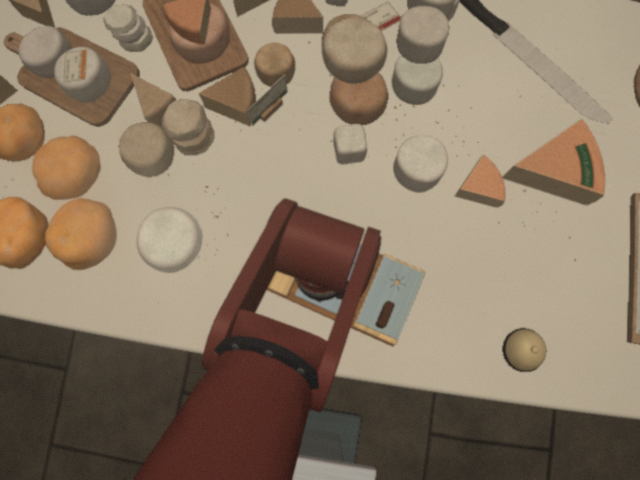

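View pics/w5.png

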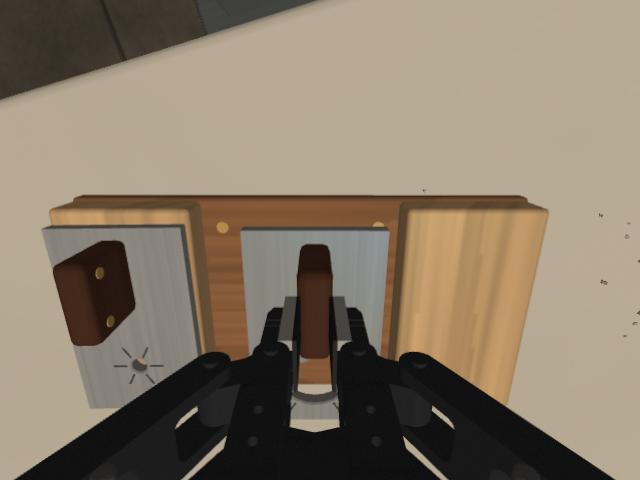

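The wrist view shows the leaf parallel to the jig inside the bay, with the pin just showing in the hole at (305,360). It needs about 8 mm more to the right.

Request:
arm_command:
  commands: [0,-5,0,0,0,-2,0,0,0,0,0,0,0,0,0,0,0,0,0,0,0,0,0,0,0,0,0,0,0,0,0,0,0,0,0,0,0,0,0,0]

```text
time_s: 7.95
tcp_pos: [0.446, -0.0186, 0.0641]
tcp_rot: [0.701, 0.09, 0.701, -0.093]
force: [-0.2, 0.3, -1.9]
grip_width: 0.0129
```

```bash
python3 go.py 446 -21 30 -15.3; python3 - <<'E'
from h import *
snap('scene','sc6');snap('wrist','w6')
i=cv2.imread('pics/sc6.png')[215:385,230:410]; cv2.imwrite('pics/sc6c.png',cv2.resize(i,None,fx=3.5,fy=3.5,interpolation=cv2.INTER_CUBIC))
E
```

```text
t 7.95 tcp [446.  -18.6  64.1] R [[0.0, 0.256, 0.967], [-0.004, 0.967, -0.256], [-1.0, -0.004, 0.001]] J [-0.2   0.    2.13 -0.    1.01 -1.51] w 12.9 F [-0.2  0.3 -1.9]
dworld [  0.   -2.4 -34.1] dtool now [34.1 -2.2  0.6] yaw 75.18 turn tool x 0.48
after turn, dtool [34.1 -2.2  0.6]
```

View pics/sc6c.png

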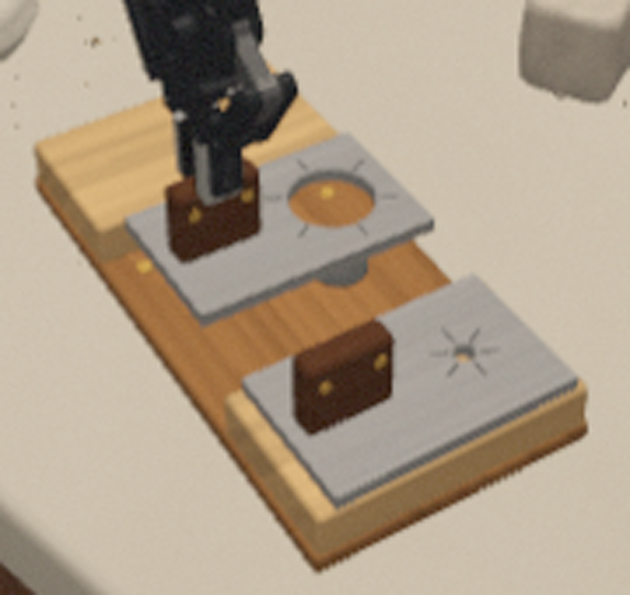

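View pics/w6.png

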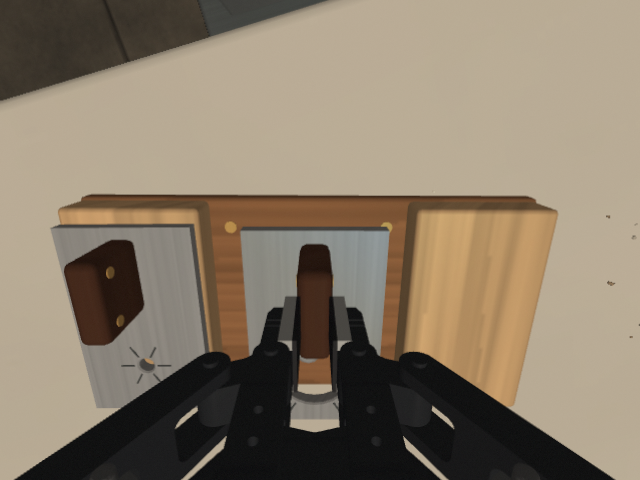

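```bash
python3 - <<'E'
from h import *
Z=np.load('pics/sc6.npz'); img,d,K,D,T=[Z[k] for k in ('img','d','K','D','T')]
hsv=cv2.cvtColor(img,cv2.COLOR_RGB2HSV).astype(int);W=cloud(d,K,D,T)
print('hole top rim centre', onplane([(230+332/3.5-.5,215+199/3.5-.5)],K,D,T,.057)*1000)
print('ends', onplane([(230+x/3.5,215+y/3.5) for x,y in [(288,199),(376,200),(331,171),(331,229)]],K,D,T,.057).round(4)*1000)
Z=np.load('pics/scene0.npz')
print('pin', onplane([(326,283.5)],Z['K'],Z['D'],Z['T'],.034)*1000)
m=(hsv[...,1]<60)&(W[...,2]>.045)&(W[...,2]<.064); m[:215]=0;m[385:]=0;m[:,:230]=0;m[:,410:]=0
n,l,st,c=cv2.connectedComponentsWithStats(m.astype(np.uint8))
for k in range(1,n):
    if st[k,4]>300:
        q=W[l==k]; A=np.c_[q[:,:2],np.ones(len(q))]; co=np.linalg.lstsq(A,q[:,2],rcond=None)[0]; print(c[k],st[k,4],'plane slope',co.round(3),'z',np.median(q[:,2]))
E
```

```text
hole top rim centre [[507.38677255 -36.9868234   57.        ]]
ends [[492.1 -22.6  57. ]
 [521.4 -54.9  57. ]
 [522.2 -23.5  57. ]
 [490.7 -53.3  57. ]]
pin [[504.89110278 -43.23337269  34.        ]]
[395.26946108 220.18562874] 334 plane slope [ 0.29   0.111 -0.15 ] z 0.05626297631311204
[311.60893855 281.2396648 ] 1790 plane slope [-0.015  0.012  0.063] z 0.05552118742151077
```

The hole centre in the scene view is (507,-37). The pin measures (510,-39), from top and wrist. The plate is level to under 1.2°. I'll lower it.

Request:
arm_command:
  commands: [5,-2,1,0.3,8,0,0,0,8,0,0,0,6,0,0,0,4,0,0,0,1,0,0,0,0,0,0,0,0,0,0,0,0,0,0,0,0,0,0,0]

```text
time_s: 8.88
tcp_pos: [0.4456, -0.0211, 0.0276]
tcp_rot: [0.7, 0.092, 0.701, -0.095]
force: [-0.0, 0.1, -0.9]
grip_width: 0.0128
```

```bash
python3 go.py 446 -21 28 -15.3
```

```text
t 8.88 tcp [445.6 -21.1  27.6] R [[-0.002, 0.262, 0.965], [-0.004, 0.965, -0.262], [-1.0, -0.004, -0.001]] J [-0.2   0.07  2.14 -0.    0.93 -1.51] w 12.8 F [-0.   0.1 -0.9]
dworld [0.4 0.1 0.4] dtool now [-0.4  0.2  0.4] yaw 74.83 turn tool x 0.13
after turn, dtool [-0.4  0.2  0.4]
```

Request:
arm_command:
  commands: [0,0,0,0,0,0,0,0,0,0,0,0,0,0,0,0,0,0,0,0,0,0,0,0,0,0,0,0,0,0,0,0,0,0,0,0,0,0,0,0]
  claw: 42

```text
time_s: 9.72
tcp_pos: [0.4498, -0.0219, 0.0311]
tcp_rot: [0.703, 0.092, 0.698, -0.095]
force: [0.0, -0.6, 0.3]
grip_width: 0.0415
```

Request:
arm_command:
  commands: [-8,0,0,0,-15,0,0,0,-20,0,0,0,-20,0,0,0,-20,0,0,0,-20,0,0,0,-20,0,0,0,-10,0,0,0,0,0,0,0,0,0,0,0]

```text
time_s: 10.55
tcp_pos: [0.4468, -0.0207, 0.1724]
tcp_rot: [0.702, 0.092, 0.7, -0.095]
force: [-0.3, 0.3, 0.6]
grip_width: 0.0419
```

```bash
python3 go.py 446 -21 28 -15.3; python3 - <<'E'
from h import *
snap('scene','sc7');snap('wrist','w7')
i=cv2.imread('pics/sc7.png')[215:385,230:410]; cv2.imwrite('pics/sc7c.png',cv2.resize(i,None,fx=3.5,fy=3.5,interpolation=cv2.INTER_CUBIC))
E
```

```text
t 10.55 tcp [446.8 -20.7 172.4] R [[0.003, 0.261, 0.965], [-0.005, 0.965, -0.261], [-1.0, -0.004, 0.005]] J [-0.2  -0.15  2.05 -0.    1.24 -1.51] w 41.9 F [-0.3  0.3  0.6]
dworld [  -0.8   -0.3 -144.4] dtool now [144.4  -0.   -1.4] yaw 74.85 turn tool x 0.15
after turn, dtool [144.4  -0.   -1.4]
```

View pics/sc7c.png

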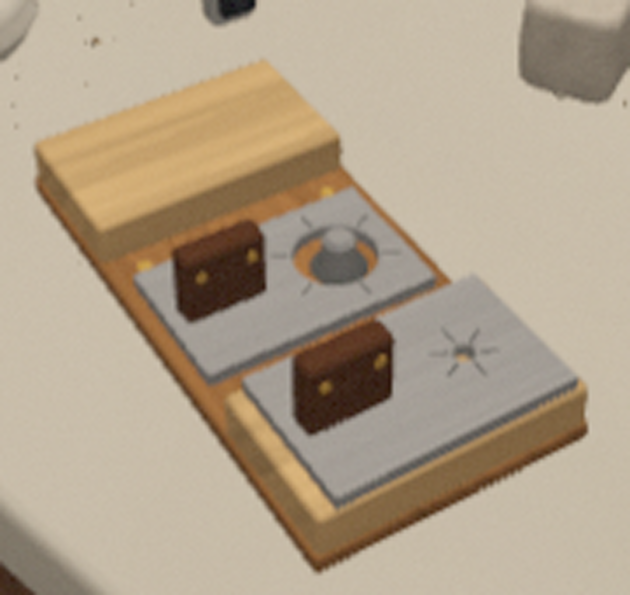

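View pics/w7.png

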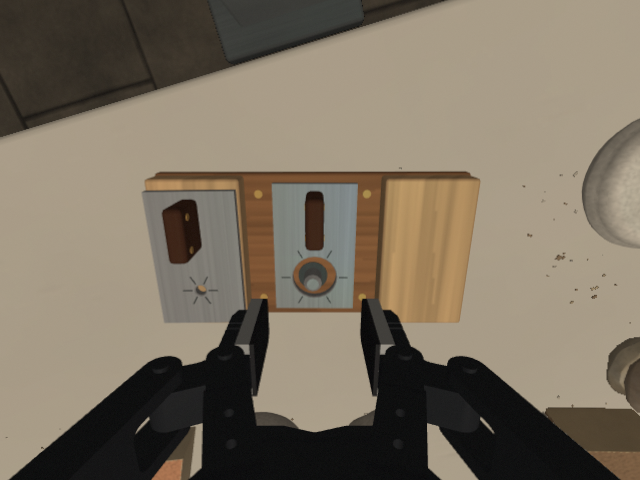

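Both views show the leaf in the bay with the pin up through its hole, at about (314,278) in the wrist view. The narrow leaf is on its ledge. One numeric check before handing in.

```bash
python3 - <<'E'
from h import *
Z=np.load('pics/w7.npz'); img,d,K,D,T=[Z[k] for k in ('img','d','K','D','T')]
W=cloud(d,K,D,T);hsv=cv2.cvtColor(img,cv2.COLOR_RGB2HSV)
def fit(box,zl,zh,zp):
    x0,y0,x1,y1=box;m=np.zeros((480,640),bool);m[y0:y1,x0:x1]=1
    m&=(hsv[...,1]<60)&(W[...,2]>zl)&(W[...,2]<zh)
    n,l,st,c=cv2.connectedComponentsWithStats(m.astype(np.uint8)); m=l==np.argmax(st[1:,4])+1
    q=W[m];co=np.linalg.lstsq(np.c_[q[:,:2],np.ones(len(q))],q[:,2],rcond=None)[0]
    cc=max(cv2.findContours(m.astype(np.uint8),cv2.RETR_EXTERNAL,cv2.CHAIN_APPROX_NONE)[0],key=len).reshape(-1,2)
    (cx,cy),(w,h),a=cv2.minAreaRect((onplane(cc,K,D,T,zp)[:,:2]*1000).astype(np.float32))
    print('slope',co[:2].round(3),'z',np.median(q[:,2]).round(4),'centre',round(cx,1),round(cy,1),round(w,1),round(h,1),round(a,1)); return cx,cy
cx,cy=fit((262,175,365,318),.012,.028,.020)
print('hole',cx+30*np.cos(np.radians(15.2)),cy-30*np.sin(np.radians(15.2)),'pin 510 -38.7')
fit((140,175,247,330),.038,.06,.044)
hand_in()
E
```

```text
slope [-0. -0.] z 0.0198 centre 481.2 -30.7 79.9 129.6 74.8
hole 510.1427555763568 -38.607561498141955 pin 510 -38.7
slope [ 0.    -0.001] z 0.0438 centre 455.9 -136.4 81.7 130.9 75.7
the job is handed in; nothing more can be done
```

I gripped the wide-holed leaf by its wooden block, lifted it about 13 mm, and turned it about 5° to match the jig. I then slid it over the pin, lowered it into the bay, released it and pulled the gripper back clear. I handed the job in at about 10.7 s.

**Last checks, from the wrist camera:**
- **Wide leaf:** its upper face is at 19.8 mm, where 20 mm is expected with the plate on the bay floor. Its slope is about 0, and the hole centre is within about 1 mm of the pin's axis.
- **Narrow leaf:** it is still on its ledge. It measured within about 2 mm of its starting spot, which is about the calibration error.

**Readings that disagreed:**
- The grip width read 12.8 mm on the 16 mm block, but the picture showed it held securely.
- A rough pin position from the scene camera was about 6–7 mm off the top and wrist readings. I used the top and wrist values, and the leaf's final fit confirmed them.

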